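Clamp the loose end panel back onto the wooden box

TASK

The end panel of the little wooden box has come off; its edges already carry tacky adhesive. Stand the panel upright on the box's projecting base at the open end, across the ends of both side walls and flush with their outsides, let go of it, then close the bar clamp on it by pumping its orange trigger (do not push the jaw itself) until the jaw presses the panel home, snugly but without crushing the thin wood. Finish while still holding the trigger squeezed against the handle, and leave the other things on the worktop where they are.

Things in the scene. Friction and masses are not known exactly. Their poses are not given: they have to be found in the camera images.
- clamp: One-hand ratchet bar clamp screwed on its side to a fixed 9 mm plywood board. Origin on the worktop under its head; y along the bar to the moving jaw, x from handle side to jaw side. Bar axis: x = 0, z = 37 mm. The head's fixed jaw has its pad face at y = +30 mm, by the closed end of the box. Behind the board stands a towel cabinet, 0.25 m high (world x over 0.61, y -0.17 to 0.20): go round it.
- handle: The clamp's fixed dark blue handle, 16 mm thick in y, 30 mm high (z = 22 to 52 mm), from x = -8 to -102 mm and y = -38 to -22 mm of the clamp's frame. Its origin and axes are the clamp's own, not a point on the handle.
- trigger: The clamp's orange trigger lever, 84 mm long in its x, 11 mm thick in y, 26 mm high (z = 24 to 50 mm), beside the handle on its +y side. Origin at its middle. It is hinged in the head and swings to -y, towards the fixed handle, when squeezed.
- squeeze_point (a point): 37 mm above the worktop, 60 mm out from the bar, midway between the outer faces of handle and trigger when fully squeezed (28 mm over both; 52 mm when released). Centre the fingers here from above, closing along the clamp's y, open 78 mm or more: the handle is fixed, so the trigger-side finger (37 mm from here to the released trigger) makes the whole stroke. 40 mm are free beside both.
- clamp_trigger (a joint): Trigger angle, rad: 0 released, 0.28 fully squeezed (stop), 24 mm at the squeeze point. A spring returns it (2 to 3.5 N there). Each full squeeze after a full release draws the bar one 8 mm tooth; under four fifths of the stroke may gain nothing. Once the jaw bears, the trigger stops short of 0.25 at a grip of 8 to 15 N; if it reaches its end, release and squeeze again.
- clamp_bar (a joint): How far the jaw has been closed, m: 0 widest, 0.066 end of travel; starts at 0 to 0.010. A friction lock holds the bar (10 N). Jaw force on the panel is about 2.1 x (force on the trigger - 3 N) - 10 N; while the handle-side finger bears on nothing, both fingers' grip acts on the trigger. A gripper effort of 8 to 15 N gives 20 to 45 N. Over 80 N crushes the wood.
- jaw: The moving jaw on the far end of the bar: dark blue arm, orange pad 34 mm wide, 30 mm high. Origin at the centre of the pad's face, 37 mm above the worktop, 56 mm from the bar to +x; axes as the clamp's; the face looks to -y, to the box. At the start 28 to 41 mm from where the panel's outer face belongs.
- wooden_box: Loose open box lacking its end panel, on the board between the jaws, 0.4 kg. Base 88 x 138 x 7 mm; walls 9 mm thick, 76 mm over the side walls, 50 mm high from the underside. Origin: centre of underside; y to the open end. Side walls end at y = +49 mm, the base goes 20 mm further; inside 67 mm are free up to a divider. Its closed end is 0 to 3 mm from the fixed jaw; clamping takes this up.
- seat (a point): Point on the top of the box's projecting base (7 mm above the box's underside, 16 mm above the worktop) where the centre of the panel's underside belongs; axes as the box's: x along the panel, y out of the open end.
- panel: Loose plain wooden end panel 76 mm long (x) x 12 mm thick (y) x 43 mm high (z), 0.06 kg, standing on its long edge on the worktop. Origin: centre of its underside. Either face may go inwards.
- panel_top (a point): Centre of the panel's upper edge, 43 mm above its underside.
- tape_d: Bystander: white roll of tape lying flat, 68 mm across, 25 mm high. Origin under its centre.
- glue_bottle: Bystander: small white squeeze bottle with black nozzle cap, 34 mm across, 80 mm high. Origin under its centre.
- hair_clip: Bystander: pink hair clip 62 mm long, 12 mm wide, 17 mm high, lying on the worktop. Origin under its centre.
Mind the look-alikes: they are no part of the job. There is more than one size of the panel; the one meant has the size given above.

How it is judged:
On the way, in this order (a step that is already met when the one before it is completed fails the run):
1. the panel stands released on the box's base at the open end, flush with the sides, before the jaw reaches it (x of panel in the frame of seat between -0.005 and 0.005 m and y of panel in the frame of seat between -0.002 and 0.01 m and z of panel in the frame of seat between -0.002 and 0.002 m and angle between the x axis of panel and the x axis of wooden_box, either way round below 0.12 rad and angle between panel's own z axis and vertical below 0.1 rad and contact force between each of the fingers, jaw and panel below 0.1 N), for 0.2 s.
2. the jaw bears on the panel (contact force between jaw and panel above 5 N), for 0.2 s.
At the end, for the whole second after the job is handed in: The gripper still squeezes the trigger towards the handle (over 4 N); the jaw presses the panel with over 8 N; the panel stands upright and square on the box's base, within 2 mm of the side walls' ends and flush with their outsides within 4 mm; all at rest (x of panel in the frame of seat between -0.004 and 0.004 m and y of panel in the frame of seat between -0.002 and 0.002 m and z of panel in the frame of seat between -0.002 and 0.002 m and angle between the x axis of panel and the x axis of wooden_box, either way round below 0.04 rad and angle between panel's own z axis and vertical below 0.04 rad and contact force between jaw and panel above 8 N and value of joint clamp_trigger above 0.03 rad and contact force between the fingers and trigger above 4 N and contact force between the fingers and panel below 0.1 N and linear speed of each of panel, wooden_box below 0.01 m/s); the arm keeps its last pose, push and grip.
It fails at once if the wood is crushed: jaw force on the panel over 80 N (contact force between jaw and panel above 80 N).
It fails at once if the jaw is pushed by the robot instead of the trigger (contact force between any of the fingers, the arm and jaw above 5 N).
It fails at once if a bystander is disturbed (distance of any of tape_d, glue_bottle, hair_clip from where it was at the start of the episode above 0.02 m).
It also fails if it takes over 72 s, if anything falls off the work surface, if the arm or the gripper's body presses on something with over 40 N, if the wrist force passes 120 N, or if a joint passes its speed limit or range.

ROBOT

A 6-joint arm with a two-finger parallel gripper is mounted at the origin on a cart in front of the work surface, level with it; the furniture and walls round the work are solid. World frame = base frame: x ahead of the robot, y to its left, z up, the work surface at z = 0. Lengths are in m, angles in rad, forces in N, time in s.
With the tool pointing down it reaches from about 0.25 to 0.775 m from the base axis. Payload 8.9 kg.
Tool frame: the origin (TCP) lies between the finger pads; the fingertips stand 14 mm ahead of it and the grasp point (between the pads) lies 5 mm behind it; x points along the fingers, z is the direction in which the jaws open and shut, and the axes are right-handed (so a half turn about x gives the same grasp; the last joint's range is limited). The gripper opens to 85 mm and grips with 20 to 120 N. Pads are 22 mm wide; open, the fingers measure 114 mm over their backs; the gripper's body (76 mm by 85 mm) begins 54 mm behind the grasp point. The pads swing forward as they close: fully open they stand 13 mm farther back than shut.
Start: joints at [0.999, 0.291, -0.153, 1.127, 0, 1.431], TCP at [0.22, 0.477, 0.245] pointing down, gripper open.
Joint ranges: [-2.52, 2.52], [-0.91, 1.74], [-1.3, 1.37], [-1.96, 2.02], [-1.52, 1.47], [-3.14, 3.14]. Speed limits (rad/s): [2.22, 2.22, 2.79, 3.14, 3.14, 3.14].

INTERFACE

Orientations are given as a rotation vector (axis times angle).
In Python, from rig import arm, command_gripper, kin, viewer, current_t, current_joint_pos, current_qd, current_joint_efforts, current_tool_pos, current_eef_rot, current_wrist_force, current_ft_torque, current_width gives the robot as it stands. Calls block until the motion is done:
- arm.goto(position, orientation): joint-space move of the TCP to a pose.
- arm.line_to(position, frame=None, velocity=0.15): straight line of the TCP; frame=None keeps the orientation; velocity is the mean speed in m/s.
- arm.move_joints(angles): joint-space move.
- command_gripper(opening): finger opening in m; the grip force is fixed at half the most; returns when the fingers have stopped.
- arm.pause(seconds).
- kin.inverse_kinematics(position, orientation): joint angles nearest the present ones, or None.
- viewer.get_image(name): name is "scene" or "top" or "wrist"; returns the picture (480x640x3 uint8, blue, green, red); there is no depth.
- viewer.calibration(name): a dict with "intrinsics" (3x3 intrinsics, pixels), "pose" (4x4, takes a point from camera to world coordinates); the wrist camera has in their place "mount" (4x4, takes a point from camera to tool coordinates, whose origin is the TCP and whose axes are the tool frame's). Camera axes: x right, y up, looking along -z (the intrinsics and any distortion apply to the point x, -y, -z); pixel columns grow to the right and rows downward; lengths in m; the calibration is good to about 2 mm. The wrist camera is an equidistant fisheye: a pixel r from the principal point sees the ray r / f radians off the axis. A picture is of the moment at which its call begins: read the wrist's pose just before it. calibration takes no time and is no camera call.
A pose or a line that the arm cannot do raises arm.Unreachable and nothing moves.
- arm.sign_off(): hands the job in, once; it reports no verdict.
Readings, each from a call of its own:
- current_t(): time.
- current_joint_pos(): joint angles.
- current_qd(): joint speeds.
- current_joint_efforts(): joint torques, N m.
- current_tool_pos(): TCP position.
- current_eef_rot(): TCP orientation.
- current_wrist_force(): force on the tool from outside, world axes, zero at the start.
- current_ft_torque(): the same for the moment, N m.
- current_width(): finger opening in m.
Only numpy, scipy, OpenCV 4.12 (cv2) and the standard library are available. Lean on these libraries where they do the work, as an engineer would, in place of code of your own. Each camera call takes 0.05 s, during which the arm holds its last target. There are 200 camera calls.

## Working session

There is one attempt and no reset: what is moved stays moved. The work goes in short steps, each a Python script; the robot and the scene stay as the last script left them, time stands still between calls to the robot, and variables do not carry over. Pictures are saved under pics/ and viewed, about 8 in all and at most 12, crops included, and the job is handed in when it is done.

```bash
ls; mkdir -p pics
python3 - <<'E'
from rig import *
import cv2, numpy as np
for n in ("scene","top"):
    cv2.imwrite(f"pics/{n}0.png",viewer.get_image(n)); c=viewer.calibration(n); print(n,c)
print(viewer.calibration("wrist"),current_t(),current_width(),current_eef_rot())
E
```

```text
pics
scene {'intrinsics': array([[494.22858965,   0.        , 328.5161468 ],
       [  0.        , 494.22858965, 237.68839243],
       [  0.        ,   0.        ,   1.        ]]), 'pose': array([[-0.68225224,  0.31080214, -0.66176575, -0.14873918],
       [-0.73109944, -0.28377291,  0.62045672,  0.77258419],
       [ 0.00504809,  0.90712456,  0.42083198,  0.50966259],
       [ 0.        ,  0.        ,  0.        ,  1.        ]])}
top {'intrinsics': array([[528.74722926,   0.        , 324.14753617],
       [  0.        , 528.74722926, 245.79121792],
       [  0.        ,   0.        ,   1.        ]]), 'pose': array([[-0.0228609 ,  0.99606657, -0.08560827,  0.45010072],
       [-0.99972555, -0.02321515, -0.00314463,  0.10490218],
       [-0.00511967,  0.08551288,  0.99632391,  1.08131356],
       [ 0.        ,  0.        ,  0.        ,  1.        ]])}
{'intrinsics': array([[371.64829954,   0.        , 307.7583396 ],
       [  0.        , 371.64829954, 237.94521143],
       [  0.        ,   0.        ,   1.        ]]), 'mount': array([[-2.76407894e-04,  3.18544520e-01, -9.47907861e-01,
        -1.29681774e-01],
       [-1.28188049e-03,  9.47907005e-01,  3.18544606e-01,
         8.23292283e-02],
       [ 9.99999140e-01,  1.30315283e-03,  1.46327025e-04,
         4.61140966e-04],
       [ 0.00000000e+00,  0.00000000e+00,  0.00000000e+00,
         1.00000000e+00]])} 0.1 0.08556770463800356 [-0.88533313  1.38448588  0.88444916]
```

View pics/scene0.png

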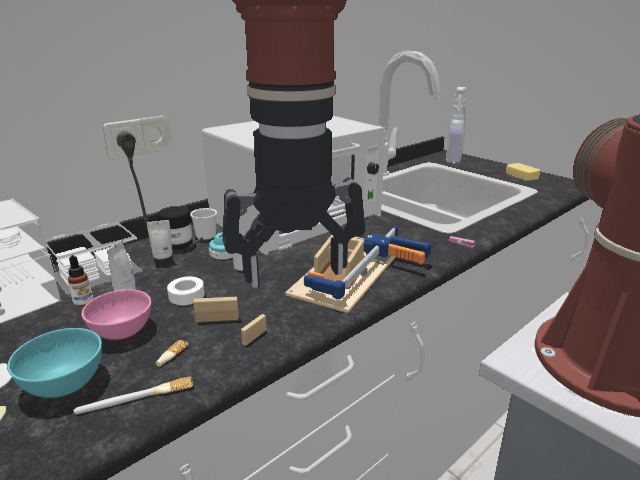

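View pics/top0.png

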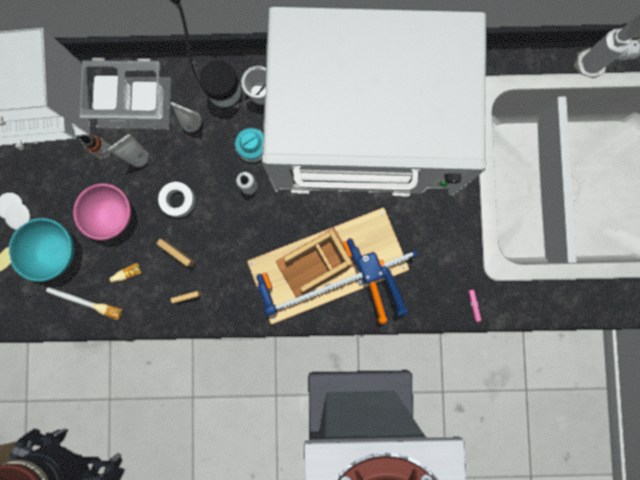

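Scene: two wooden panel candidates at top pixels (175,252) and (186,297). The clamp's head is at (372,265), the jaw at (265,295), and the box at (315,262). Tape is at (176,199), glue bottle at (245,183) and clip at (475,305). Next come wrist views of both areas, with helpers.

```bash
cat > h.py <<'E'
from rig import *
import cv2, numpy as np
from scipy.spatial.transform import Rotation as R
def down(phi):
    c,s=np.cos(phi),np.sin(phi)
    return R.from_matrix(np.array([[0,-s,c],[0,c,s],[-1,0,0]])).as_rotvec()
def wpose():
    T=np.eye(4); T[:3,:3]=R.from_rotvec(current_eef_rot()).as_matrix(); T[:3,3]=current_tool_pos()
    return T@viewer.calibration("wrist")["mount"]
def ray(name,uv,P=None):
    c=viewer.calibration(name); K=c["intrinsics"]; P=c["pose"] if P is None else P
    a=np.array([(uv[0]-K[0,2])/K[0,0],(uv[1]-K[1,2])/K[1,1]])
    if name=="wrist":
        r=np.hypot(*a); d=np.array([*(a/r*np.sin(r)),np.cos(r)]) if r>0 else np.array([0,0,1.])
    else: d=np.array([*a,1.])
    return P[:3,3],P[:3,:3]@(d*[1,-1,-1])
def at(name,uv,z,P=None):
    o,d=ray(name,uv,P); return o+d*(z-o[2])/d[2]
def proj(name,p,P=None):
    c=viewer.calibration(name); K=c["intrinsics"]; P=c["pose"] if P is None else P
    q=(P[:3,:3].T@(np.asarray(p)-P[:3,3]))*[1,-1,-1]
    if name=="wrist":
        r=np.hypot(q[0],q[1]); a=q[:2]/r*np.arctan2(r,q[2])
    else: a=q[:2]/q[2]
    return a*[K[0,0],K[1,1]]+K[:2,2]
def snap(fn):
    P=wpose(); im=viewer.get_image("wrist"); cv2.imwrite(f"pics/{fn}.png",im); np.save(f"pics/{fn}.npy",P)
def phi():
    z=R.from_rotvec(current_eef_rot()).as_matrix()[:,2]; return np.arctan2(z[1],z[0])
E
python3 - <<'E'
from h import *
print("phi0",phi())
A=at("top",(175,252),.043);B=at("top",(186,297),.043);print("A",A,"B",B)
for n,uv,z in [("barL",(268,312),.037),("barR",(412,254),.037),("box",(315,262),.05),("tape",(176,199),.025),("glue",(245,183),.08),("clip",(475,305),.017)]: print(n,at("top",uv,z))
C=at("top",(330,270),.037)
def go(p,f):
    for k in (0,.3,-.3,.6,-.6,1,-1,1.57,3.14,-1.57):
        try: arm.goto(p,down(f+k)); return print("ok",k,phi(),current_joint_pos())
        except arm.Unreachable: pass
    print("fail")
f=phi()
m=(A+B)/2; go([m[0],m[1],.2],f); arm.pause(.3); snap("w1")
go([C[0],C[1],.30],f); arm.pause(.3); snap("w2"); print(current_t())
E
```

```text
phi0 1.13798086756952
A [0.53388504 0.4024794  0.043     ] B [0.4450429  0.38080927 0.043     ]
barL [0.41203204 0.22133151 0.037     ]
barR [ 0.51949066 -0.06515945  0.037     ]
box [0.50737242 0.12674144 0.05      ]
tape [0.64284981 0.40575092 0.025     ]
glue [0.6607661  0.25736021 0.08      ]
clip [ 0.41581303 -0.19037789  0.017     ]
ok 0 1.1388178890536833 [5.59776428e-01 5.10191433e-01 6.20442929e-02 1.12279488e+00
 4.80750383e-04 9.91754797e-01]
ok 0 1.1385592938868272 [ 5.15214478e-02  2.21136120e-01 -1.03428623e-01  1.24653804e+00
  3.18642746e-04  4.83758403e-01]
3.0833
```

View pics/w1.png

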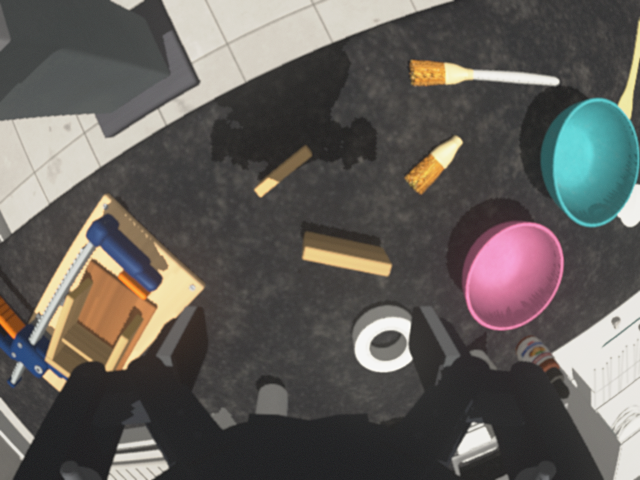

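View pics/w2.png

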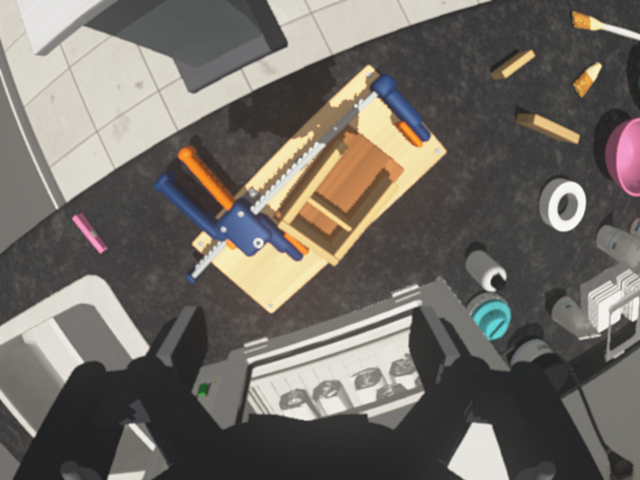

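w1: the larger panel's top strip runs from about (303,253) to (391,270), and the smaller one is near (284,170). w2: box at about (345,195), jaw at (405,110), trigger at (205,180), handle at (190,205). Next I crop both for subpixel corners.

Run:
```python
import cv2,numpy as np
a=cv2.imread("pics/w1.png")[135:295,245:405]; a=cv2.resize(a,None,fx=3.7,fy=3.7,interpolation=cv2.INTER_CUBIC)
cv2.imwrite("pics/c1.png",a)
b=cv2.imread("pics/w2.png")[65:275,150:450]; cv2.imwrite("pics/c2.png",cv2.resize(b,None,fx=2.6,fy=2.6,interpolation=cv2.INTER_CUBIC))
```

```text
(no output)
```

View pics/c1.png

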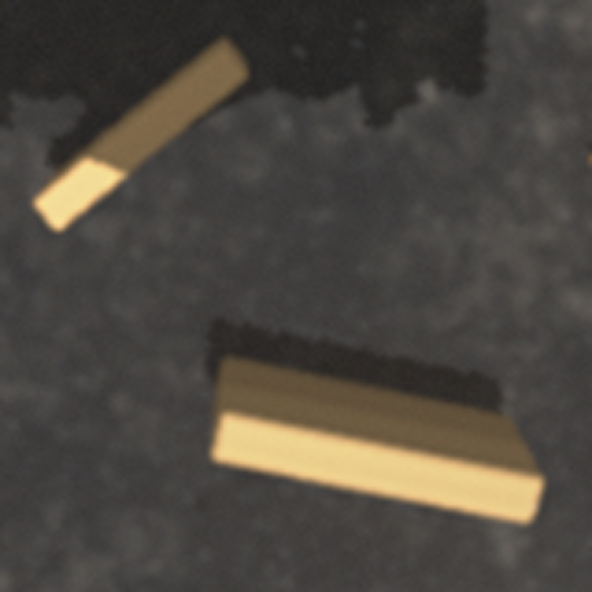

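View pics/c2.png

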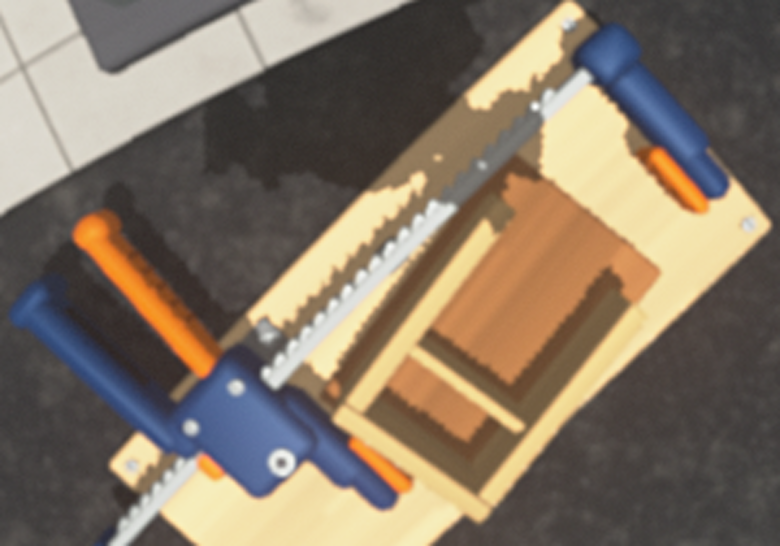

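```bash
cat > m.py <<'E'
from h import *
P1=np.load("pics/w1.npy");P2=np.load("pics/w2.npy")
f1=lambda u,v,z: at("wrist",((u+.5)/3.7-.5+245,(v+.5)/3.7-.5+135),z,P1)
f2=lambda u,v,z: at("wrist",((u+.5)/2.6-.5+150,(v+.5)/2.6-.5+65),z,P2)
E
python3 - <<'E'
from m import *
np.set_printoptions(precision=4,suppress=True)
for n,q in (("L",[(222,412),(545,478),(530,524),(212,461)]),("S",[(228,38),(250,73),(60,232),(34,203)])):
    c=np.array([f1(*p,.043)[:2] for p in q]); print(n,c.mean(0),[np.linalg.norm(c[i]-c[i-1]) for i in range(4)])
    e=(c[1]-c[0]+c[2]-c[3]) if n=="L" else (c[3]-c[0]+c[2]-c[1]); print("yaw",np.arctan2(e[1],e[0]))
pts={"box c-left":(337,410,.059),"box c-right":(487,520,.059),"box o-left":(507,228,.059),"box o-right":(643,312,.059),"base o-right":(661,270,.016),
"bar a":(590,85,.045),"bar b":(275,380,.045),"jawface in":(645,157,.052),"jawface out":(695,212,.052),"head pad a":(365,437,.052),"head pad b":(412,480,.052),
"trig tip":(95,228,.05),"handle tip":(32,305,.052)}
W={k:f2(*v)[:2] for k,v in pts.items()}
for k,v in W.items(): print(k,v)
d=lambda a,b:(np.linalg.norm(W[a]-W[b]),np.arctan2(*(W[a]-W[b])[::-1]))
for a,b in (("bar a","bar b"),("box o-left","box c-left"),("box o-right","box c-right"),("box c-right","box c-left"),("box o-right","box o-left"),("jawface out","jawface in"),("head pad b","head pad a")): print(a,b,d(a,b))
E
```

```text
L [0.5348 0.4083] [np.float64(0.011933776791853604), np.float64(0.07594995712666769), np.float64(0.011871851660372017), np.float64(0.07559488952565895)]
yaw 0.9223893953814817
S [0.4444 0.3921] [np.float64(0.05415353036051385), np.float64(0.008663267961094977), np.float64(0.0528965670967817), np.float64(0.008396153758025122)]
yaw -1.3064985545570036
box c-left [0.5019 0.0614]
box c-right [0.5708 0.097 ]
box o-left [0.4637 0.1521]
box o-right [0.5159 0.1887]
base o-right [0.5132 0.2097]
bar a [0.4261 0.2066]
bar b [0.4827 0.041 ]
jawface in [0.4603 0.2143]
jawface out [0.4885 0.225 ]
head pad a [0.5188 0.0654]
head pad b [0.5439 0.0751]
trig tip [0.3927 0.0036]
handle tip [ 0.408  -0.0361]
bar a bar b (np.float64(0.1749993198336505), np.float64(1.9002943160155563))
box o-left box c-left (np.float64(0.09845004754907109), np.float64(1.9694064561543776))
box o-right box c-right (np.float64(0.10684249230234517), np.float64(2.1102640022251262))
box c-right box c-left (np.float64(0.07749682557915832), np.float64(0.476987615090231))
box o-right box o-left (np.float64(0.06368520907540538), np.float64(0.6106375117650732))
jawface out jawface in (np.float64(0.030090512854573793), np.float64(0.3638998097627762))
head pad b head pad a (np.float64(0.02693546636496243), np.float64(0.3653574775437387))
```

Panel L measures 76 × 12 mm, so it is the one: centre (0.535, 0.408), yaw 0.922. The other is 53 × 8.5 mm, a decoy. The box corners are less certain, so I take one close view over its open end.

Run:
```python
from h import *
arm.goto([.51,.06,.2],down(.36)); arm.pause(.3); snap("w3"); print(phi(),current_joint_pos(),current_t())
im=cv2.imread("pics/w3.png"); P=np.load("pics/w3.npy")
c=[proj("wrist",p,P) for p in [(.5,.06,.059),(.57,.1,.059),(.46,.15,.059),(.515,.21,.016),(.426,.207,.045),(.49,.225,.05)]]
print(np.round(c)); c=np.array(c); lo=np.maximum(c.min(0).astype(int)-40,0); hi=lo+[320,240]; hi=np.minimum(np.maximum(c.max(0).astype(int)+40,0),[640,480])
print(lo,hi); cr=im[lo[1]:hi[1],lo[0]:hi[0]]; s=min(800/cr.shape[1],600/cr.shape[0]); print(s)
cv2.imwrite("pics/c3.png",cv2.resize(cr,None,fx=s,fy=s,interpolation=cv2.INTER_CUBIC))
```

```text
0.3609123429843059 [-2.49621963e-02  2.99151352e-01 -2.63820476e-01  1.00690925e+00
 -4.04399888e-06  1.18492193e+00] 4.1417
[[295. 223.]
 [399. 207.]
 [286.  91.]
 [376.  54.]
 [271.  11.]
 [360.  17.]]
[231   0] [438 262]
2.2900763358778624
```

View pics/c3.png

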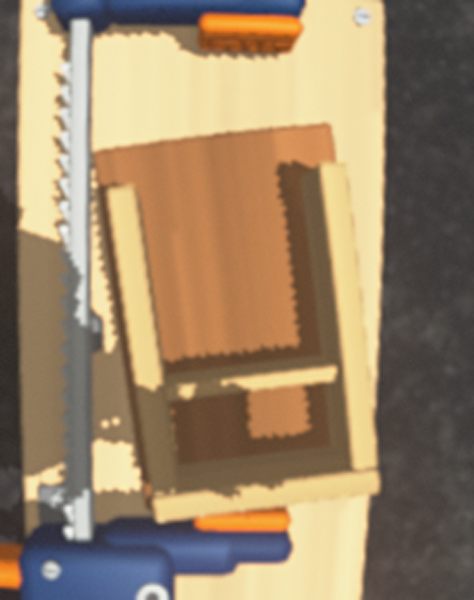

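```bash
cat > fit.py <<'E'
from h import *
from scipy.optimize import least_squares
np.set_printoptions(precision=4,suppress=True)
P3=np.load("pics/w3.npy"); s=2.2900763
f3=lambda u,v,z: at("wrist",((u+.5)/s-.5+231,(v+.5)/s-.5),z,P3)[:2]
obs={"wl_o":((105,187,.059),(-.038,.049)),"wl_i":((133,184,.059),(-.029,.049)),"wr_i":((318,166,.059),(.029,.049)),"wr_o":((346,163,.059),(.038,.049)),
"b_l":((95,152,.016),(-.044,.069)),"b_r":((330,124,.016),(.044,.069))}
W=np.array([f3(*o[0]) for o in obs.values()]); M=np.array([o[1] for o in obs.values()])
rot=lambda a:np.array([[np.cos(a),-np.sin(a)],[np.sin(a),np.cos(a)]])
r=least_squares(lambda p:(M@rot(p[2]).T+p[:2]-W).ravel(),[.5,.12,.4])
box=r.x
if __name__=="__main__":
    print("box",box,"\nres",r.fun.reshape(-1,2)@rot(box[2]))
    loc=lambda u,v,z:(f3(u,v,z)-box[:2])@rot(box[2])
    print("closed L,R in box",loc(158,522,.059),loc(380,490,.059))
    print("divider",loc(336,372,.059))
    a,b=f3(82,20,.045),f3(78,535,.045); e=a-b; print("bar yaw",np.arctan2(e[1],e[0])-np.pi/2,a,b)
    for n,q in (("jaw top edge",[(202,42,.052),(302,45,.052)]),("jaw bottom",[(200,15,.052),(302,15,.052)]),("fixed",[(195,515,.052),(288,513,.052)])):
        w=[f3(*x) for x in q]; d=w[1]-w[0]; print(n,w,np.linalg.norm(d),np.arctan2(d[1],d[0]), [ (x-box[:2])@rot(box[2]) for x in w])
    print("seat",box[:2]+rot(box[2])@[0,.055])
E
python3 fit.py
```

```text
box [0.5081 0.1286 0.4868] 
res [[ 0.0001 -0.0007]
 [ 0.0003 -0.0004]
 [ 0.      0.0001]
 [-0.0001 -0.0002]
 [-0.0011  0.0011]
 [ 0.0008  0.0001]]
closed L,R in box [-0.036 -0.061] [ 0.0394 -0.0592]
divider [ 0.0276 -0.018 ]
bar yaw 0.33926965789296837 [0.4217 0.2079] [0.4813 0.0393]
jaw top edge [array([0.4622, 0.2119]), array([0.4924, 0.2233])] 0.03224834787438594 0.36339709216381044 [array([-0.0016,  0.0951]), array([0.0304, 0.0911])]
jaw bottom [array([0.4583, 0.2206]), array([0.4887, 0.2334])] 0.03301201545316156 0.3981121482854806 [array([-0.001 ,  0.1047]), array([0.0319, 0.1018])]
fixed [array([0.5165, 0.0625]), array([0.5461, 0.0745])] 0.031923970821236346 0.38366973590796 [array([-0.0235, -0.0623]), array([ 0.0082, -0.0655])]
seat [0.4824 0.1772]
```

Box fit is good, with residuals around 1 mm: yaw 0.487, seat at (0.482, 0.177). Now I pick up the panel and read the gripper docs.

View pics/s1.png

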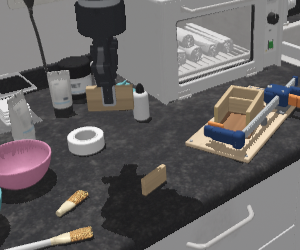

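The panel is in the fingers: width 11 mm, and the wrist reads its weight. In the picture it hangs level and the decoy is untouched. Now I place it.

Run:
```python
from fit import *
yb=rot(box[2])@[0,1]; p=box[:2]+yb*(.055+.0025); R2=down(box[2]+np.pi/2)
arm.goto([*p,.16],R2); arm.line_to([*p,.052],velocity=.12); arm.pause(.3); f0=current_wrist_force(); print(f0,current_tool_pos()-[*p,.052])
z=.047
while z>.0405:
    arm.line_to([*p,z],velocity=.03); arm.pause(.1); f=current_wrist_force()-f0; print(round(z,4),current_tool_pos()[2],f)
    if f[2]>3: break
    z-=.001
snap("w4"); print(current_t(),current_width(),p)
im=cv2.imread("pics/w4.png"); P=np.load("pics/w4.npy")
for q in ((-.038,.0515),(.038,.0515),(-.038,.0635),(.038,.0635)):
    w=box[:2]+rot(box[2])@q; print(proj("wrist",[*w,.059],P))
cv2.imwrite("pics/s2.png",cv2.resize(viewer.get_image("scene")[215:315,270:440],None,fx=4,fy=4,interpolation=cv2.INTER_CUBIC))
```

```text
[ 0.4177 -0.4273 -1.2269] [0.0003 0.0001 0.0004]
0.047 0.04690516542921053 [-0.7327 -0.3589  0.4047]
0.046 0.045998361559595934 [-0.8552 -0.1927  0.7517]
0.045 0.04497380637992834 [-0.5033 -0.0597  1.4208]
0.044 0.04397916894087555 [-0.89   -0.2544 -0.3181]
0.043 0.0429816486290722 [-0.7563  0.7674  0.9387]
0.042 0.04229132127032853 [-1.2804 -0.0475  6.7036]
13.4 0.011317410207861181 [0.4812 0.1794]
[287.5653 254.1535]
[292.5154 419.7082]
[324.3897 254.1214]
[320.7307 419.7214]
```

View pics/w4.png

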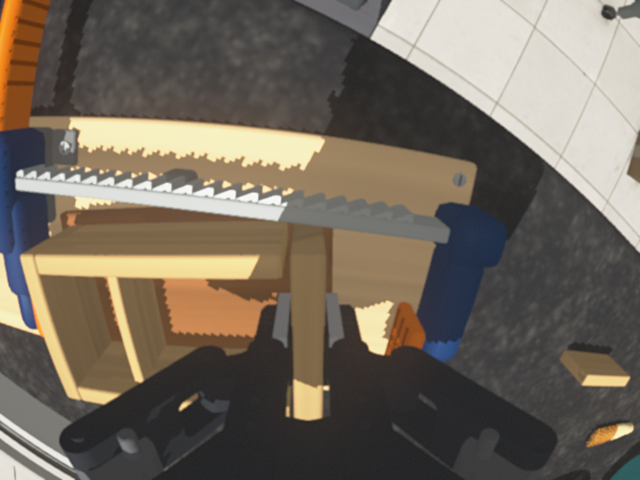

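w4: the panel stands across the wall ends. Its near top corners are around (288,254) and (325,254), close to the predictions. The left wall's outer edge is at row ~255, so it looks flush. The jaw at (405,330) is clear of the outer finger. I check the flush edge in a crop.

Run:
```python
import cv2
a=cv2.imread("pics/w4.png")[205:295,220:350]; a=cv2.convertScaleAbs(a,alpha=1.5); cv2.imwrite("pics/c4.png",cv2.resize(a,None,fx=6,fy=6,interpolation=cv2.INTER_CUBIC))
```

```text
(no output)
```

View pics/c4.png

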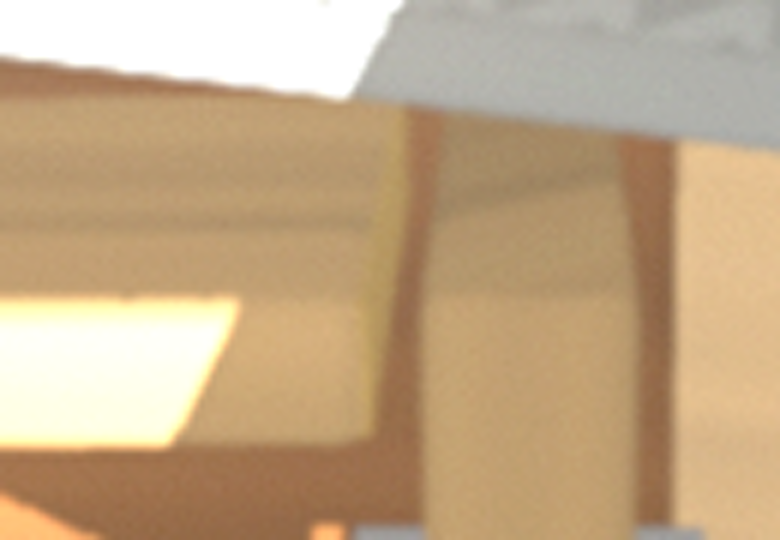

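Flush to under 1 mm, with a gap of about 3 mm to the wall ends. I close half of that gap, release, back off and check from the top.

Run:
```python
from fit import *
yb=rot(box[2])@[0,1]; p=box[:2]+yb*(.055+.0011)
arm.line_to([*p,.0422],velocity=.02); arm.pause(.2); print(current_wrist_force(),current_tool_pos())
command_gripper(.024); arm.pause(.2); print(current_width(),current_wrist_force())
arm.line_to([*p,.15],velocity=.12); arm.pause(.3); print(current_wrist_force())
p2=p+rot(box[2])@[0.03,0.0]
arm.line_to([*(p2),.2]); 
snap("w5"); P=np.load("pics/w5.npy"); print(current_t())
cs=np.array([proj("wrist",[*(box[:2]+rot(box[2])@q),.059],P) for q in ((-.038,.05),(.038,.05),(-.038,.062),(.038,.062))]); print(cs)
lo=np.maximum(cs.min(0).astype(int)-45,0); hi=cs.max(0).astype(int)+45; hi=np.minimum(hi,[640,480]); print(lo,hi)
c=cv2.imread("pics/w5.png")[lo[1]:hi[1],lo[0]:hi[0]]; s=3.5; print(c.shape)
cv2.imwrite("pics/c5.png",cv2.resize(cv2.convertScaleAbs(c,alpha=1.3),None,fx=s,fy=s,interpolation=cv2.INTER_CUBIC))
```

```text
[-0.3036 -0.1135  3.6885] [0.4821 0.1781 0.0423]
0.02405633309923448 [0.2742 0.3585 0.1299]
[-0.6275 -0.0556  0.423 ]
16.325
[[298.2367 137.2471]
 [298.9349 237.491 ]
 [314.9255 137.2195]
 [314.5941 237.4756]]
[253  92] [359 282]
(190, 106, 3)
```

View pics/c5.png

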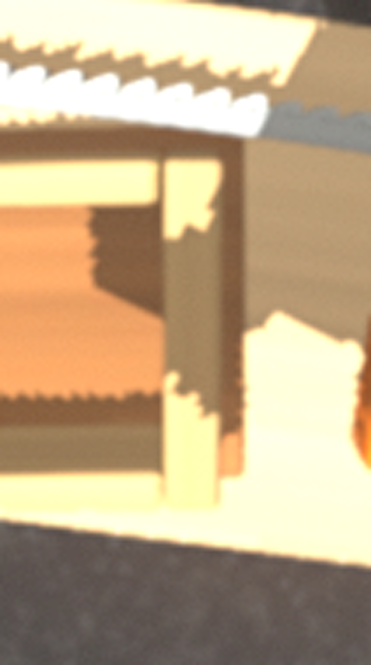

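c5: the panel stands free and square. Its ends are at rows 159 and 507, level with the wall outsides (161, ~507), and the gap to the walls is about 1.5 mm. Now the pumping. Command_gripper's fixed 60 N would crush the wood, so I straddle the handle and trigger and pull the trigger with the arm, watching the wrist force. The first stroke finds the stop.

```bash
cat > pump.py <<'E'
from h import *
np.set_printoptions(precision=3,suppress=True)
YAW=.345; O=np.array([.488,.0212]); cx=np.array([np.cos(YAW),np.sin(YAW)]); cy=np.array([-np.sin(YAW),np.cos(YAW)])
pt=lambda y,z=.030: [*(O-.060*cx+y*cy),z]
fy=lambda: float(np.mean([current_wrist_force()[:2]@cy for _ in range(3)]))
yact=lambda: float((current_tool_pos()[:2]-O)@cy)
def step(y,v=.1,w=.05): arm.line_to(pt(y),velocity=v); arm.pause(w)
E
python3 - <<'E'
from pump import *
arm.goto(pt(-.014,.15),down(YAW+np.pi/2)); command_gripper(.070)
arm.line_to(pt(-.014),velocity=.12); arm.pause(.3); b=fy(); print("base",b,current_wrist_force(),current_width(),current_joint_pos())
y=-.014; 
while y>-.052:
    y-=.002; step(y,.05,.04); f=fy()-b; print(f"{y:.3f} {yact():.4f} {f:.1f} {current_width():.4f}",end=" | ")
    if f>14: break
print(current_t())
E
```

```text
base -0.5294508011848056 [-0.448 -0.724  0.089] 0.06998154062365398 [-0.196  0.389 -0.683  0.498  0.    -0.541]
-0.016 -0.0161 0.1 0.0702 | -0.018 -0.0181 0.9 0.0695 | -0.020 -0.0201 1.2 0.0700 | -0.022 -0.0218 2.3 0.0701 | -0.024 -0.0239 1.4 0.0699 | -0.026 -0.0260 2.2 0.0698 | -0.028 -0.0280 2.1 0.0703 | -0.030 -0.0297 3.2 0.0698 | -0.032 -0.0314 5.2 0.0700 | -0.034 -0.0332 6.4 0.0700 | -0.036 -0.0351 8.0 0.0703 | -0.038 -0.0370 8.9 0.0697 | -0.040 -0.0390 8.5 0.0698 | -0.042 -0.0409 9.1 0.0698 | -0.044 -0.0429 8.5 0.0704 | -0.046 -0.0448 8.8 0.0701 | -0.048 -0.0453 15.7 0.0701 | 24.1333
```

The stop is at y = -45.3 mm, and the free stroke needs about 8.5 N, as predicted. I repeat with force checks on every step. Stalling before the stop means the jaw bears.

```bash
cat >> pump.py <<'E'
def stroke(lim=15.):
    step(-.014,.12,.3); b=fy(); log=[]
    step(-.028,.1,.05); y=-.028; f=0
    while y>-.0465:
        d=.002 if f<9.5 else .001
        y-=d; step(y,.05,.06); f=fy()-b; log.append((round(y*1e3,1),round(yact()*1e3,1),round(f,1)))
        if f>lim: break
    return log,b
E
python3 - <<'E'
from pump import *
for i in range(5):
    l,b=stroke(); print(i,l,round(b,2),round(current_t(),2))
    if l[-1][1]>-43.3 and l[-1][2]>13: print("BEARING"); break
E
```

```text
0 [(-30.0, -29.3, 5.1), (-32.0, -30.9, 6.0), (-34.0, -32.8, 6.8), (-36.0, -34.7, 7.8), (-38.0, -36.6, 8.1), (-40.0, -38.6, 6.8), (-42.0, -40.6, 8.3), (-44.0, -42.5, 7.9), (-46.0, -44.5, 8.5), (-48.0, -45.3, 13.8)] -0.13 28.29
1 [(-30.0, -29.3, 6.3), (-32.0, -30.9, 8.0), (-34.0, -32.8, 8.6), (-36.0, -34.7, 8.3), (-38.0, -36.6, 7.8), (-40.0, -38.6, 9.1), (-42.0, -40.5, 9.0), (-44.0, -42.5, 9.0), (-46.0, -44.5, 10.0), (-47.0, -45.1, 12.2)] -1.18 32.45
2 [(-30.0, -29.2, 4.4), (-32.0, -30.9, 5.3), (-34.0, -32.7, 7.3), (-36.0, -34.6, 6.6), (-38.0, -36.6, 7.1), (-40.0, -38.5, 7.2), (-42.0, -40.5, 8.2), (-44.0, -42.5, 8.2), (-46.0, -44.5, 8.6), (-48.0, -45.3, 14.5)] -0.03 36.6
3 [(-30.0, -29.3, 2.8), (-32.0, -30.9, 4.8), (-34.0, -32.7, 6.3), (-36.0, -34.6, 7.0), (-38.0, -36.1, 9.5), (-40.0, -37.5, 12.1), (-41.0, -38.1, 12.9), (-42.0, -38.7, 14.8), (-43.0, -39.4, 17.2)] 0.43 40.45
BEARING
```

Fifth stroke: it stalls at -39.4 mm, about 0.2 rad, well short of the stop, so the jaw bears. I add a little force to seat everything, then look.

Run:
```python
from pump import *
y=-.043
while y>-.047:
    f=fy()-.0; 
    if f>21: break
    y-=.001; step(y,.03,.15); print(y,yact(),fy())
arm.pause(1); print([round(fy(),1) for _ in range(4)],yact(),current_t())
t=viewer.get_image("top")[215:325,240:430]; s=viewer.get_image("scene")[210:320,270:440]
w=cv2.imwrite; snap("w6")
t=cv2.resize(t,(760,440),interpolation=cv2.INTER_CUBIC); t=t[:300,:440] if False else cv2.resize(t,(400,232))
T=cv2.resize(viewer.get_image("top")[222:322,245:375],(400,308),interpolation=cv2.INTER_CUBIC)
S=cv2.resize(s,(400,259),interpolation=cv2.INTER_CUBIC)
W=cv2.resize(cv2.imread("pics/w6.png"),(400,300))
W2=cv2.resize(cv2.imread("pics/w6.png")[120:420,320:640],(400,300))
out=np.zeros((600,800,3),np.uint8); out[:300,:400]=T[:300]; out[:259,400:]=S; out[300:,:400]=W; out[300:,400:]=W2
cv2.imwrite("pics/fin.png",out)
```

```text
-0.044 -0.04004141524446176 19.269934421564564
-0.045 -0.04068524596461316 20.816271389693572
-0.046 -0.04135998168934028 21.99490817828554
[21.6, 21.6, 21.6, 21.6] -0.04134448397117669 42.65
```

View pics/fin.png

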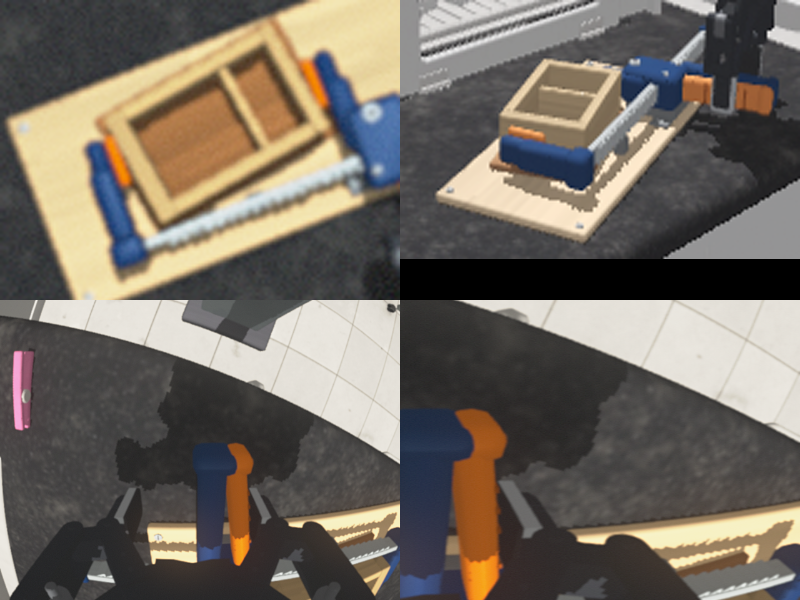

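The panel sits home against the walls, square and flush in the top view, with the jaw pad on it. The force holds steady at 21.6 N on the trigger, which is about 29 N at the jaw. Handing in.

Run:
```python
from pump import *
print(fy(),yact(),current_qd().__abs__().max() if hasattr(current_qd(),'__abs__') else current_qd(),current_t())
print(arm.sign_off())
```

```text
22.658991742707233 -0.04135348183003139 0.0017434013709399304 42.85
the job is handed in; nothing more can be done
None
```

The panel is clamped on the box and the job is handed in at about 43 s, with the trigger still held squeezed. No verdict is reported.

- **Panel:** I picked the panel that measured 76 × 12 mm; the other one measured about 53 × 8.5 mm. It was set on the projecting base and let go. The check picture showed it square, with its ends level with the side walls to within about 1 mm and a gap of about 1.5 mm to the wall ends.
- **Clamping:** The gripper's fixed 60 N would have crushed the wood. I left the open fingers round handle and trigger and moved the arm so one finger swung the trigger, watching the wrist force. Four full strokes ran to the stop. The fifth stalled early at roughly 0.22 rad (estimated), so the jaw was bearing.
- **Last checks:**
  - The push on the trigger was steady at about 22 N, which by the given formula is about 29 N at the jaw.
  - The arm was at rest, and the top view showed the panel home and flush.

The jaw force and trigger angle are calculated, because there is no sensor for either. The final picture is too coarse to measure the panel's seating to the millimetre. I saw no bystander disturbed, but I did not measure their positions at the end.

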